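# Pack the cream toy cupboard into its travelling case

### The job

The toy museum is lending some of its doll's-house furniture. Pick up the cream toy cupboard and press it, upright, fully home into the empty rectangular cutout of the travelling case, down to the cutout's floor against the grip of its sprung rubber walls, then let go. Leave the blue toy cupboard and the red toy jug standing where they are.

Things in the scene. Friction and masses are not known exactly. Their poses are not given: they have to be found in the camera images.
- cupboard: Cream doll's-house cupboard with brass knobs: a solid wooden block 38 mm deep (x), 76 mm wide (y), 84 mm tall (z), 0.1 to 0.2 kg, standing on the table. Origin: centre of its underside. Front and back are alike: it may go in either way round. Grip it across the 38 mm, 60 to 70 mm above its underside; its lowest 36 mm go into the cutout.
- cutout (a point): Mouth centre of the empty cutout (red floor) in the grey insert of the fixed case, 51 mm above the table (case rim 59). Short side x 60 mm, long side y 98 mm, depth 36 mm. Sprung black grips in the long walls slope in over the top 24 mm to leave 35 mm: let go, the cupboard sticks 20 to 26 mm down; a 5 to 15 N push sends it home. A packed chair, 30 mm above the insert, is 155 mm off towards -y.
- blue_cupboard: Sky-blue doll's-house cupboard, 34 x 58 mm and 100 mm tall, standing on the table near the cream one; not to be moved. Origin: centre of its underside.
- jug: Red doll's-house jug, 48 mm across the belly, 64 mm tall, with a handle to its +y and a spout to its -y (72 mm over both), standing on the table; not to be moved. Origin: centre of its underside.
There are look-alikes about, which are no part of the job. Several things look just like the cupboard: the one meant starts farthest to the robot's right.

How it is judged:
At the end, for the whole second after the job is handed in: Cream cupboard upright (10 deg) in the rectangular cutout, underside 30 mm or more below the mouth (floor at 36), within 16 mm of its centre and 17 deg of its direction (either way round), at rest, released; blue cupboard and jug upright, within 30 mm of their starts (z of cupboard in the frame of cutout below -0.03 m and horizontal distance between cupboard and cutout below 0.016 m and angle between cupboard's own z axis and vertical below 0.17 rad and angle between the x axis of cupboard and the x axis of cutout, either way round below 0.3 rad and linear speed of cupboard below 0.02 m/s and distance of each of blue_cupboard, jug from where it was at the start of the episode below 0.03 m and angle between each of blue_cupboard, jug's own z axis and vertical below 0.2 rad); the robot touches nothing.
It fails at once if the blue cupboard or the jug is moved by more than 30 mm or tipped over (distance of any of blue_cupboard, jug from where it was at the start of the episode above 0.03 m or angle between any of blue_cupboard, jug's own z axis and vertical above 0.5 rad).
It also fails if it takes over 38 s, if anything falls off the work surface, if the arm or the gripper's body presses on something with over 40 N, if the wrist force passes 120 N, or if a joint passes its speed limit or range.

### The arm

A 6-joint arm with a two-finger parallel gripper is mounted at the origin on the work surface. World frame = base frame: x ahead of the robot, y to its left, z up, the work surface at z = 0. Lengths are in m, angles in rad, forces in N, time in s.
With the tool pointing down it reaches from about 0.25 to 0.775 m from the base axis. Payload 4 kg.
Tool frame: the origin (TCP) lies between the finger pads; the fingertips stand 25 mm ahead of it and the grasp point (between the pads) lies 6 mm ahead of it; z points along the fingers, y is the line along which they close (so a half turn about z gives the same grasp; the last joint's range is limited). The gripper opens to 94 mm and grips with 3 to 60 N. Pads are 16 mm wide; open, the fingers measure 119 mm over their backs; the gripper's body (75 mm by 177 mm) begins 78 mm behind the grasp point.
Start: joints at [-1.338, 0.087, 1.371, -0, 1.684, -0.103], TCP at [0.181, -0.519, 0.231] pointing down, gripper open.
Joint ranges: [-3.1, 3.1], [-0.76, 2.03], [0.27, 2.55], [-1.08, 4.22], [0.17, 2.65], [-2.57, 2.57]. Speed limits (rad/s): [2.79, 2.79, 3.14, 3.14, 3.14, 3.14].

### API

Orientations are given as a unit quaternion [w, x, y, z].
In Python, from workcell import state, capture, close_job, search_frame gives the robot as it stands.
- The arm moves only by the tool move_arm, never from a script. Its argument "deltas" is a list of rows, each a list of 3 entries, a list of its own where there are three numbers: the finger opening in mm, from 0 to 94, then the shift along the tool's x, y, z in mm, then the turn, a rotation vector about the tool's x, y, z in degrees. A call has 1 to 8 rows; each row is the pose to reach, as a shift and turn from the pose commanded when the call began, along the tool's axes at that moment; what a row does not reach only later rows make up. A row lasts 1/10 s, in which the tool goes at most 50 mm and 8.59 degrees, less where a joint would pass 70% of its speed; a pose out of reach is approached as far as the arm can. A call with a gripper value outside its range is refused whole. The fingers move at their own pace and stop on an object; "squeeze" is the grip in N (left out, the last holds). Time passes only in rows, so rows that repeat a pose let the fingers close. It gives the time, the measured TCP pose, the force, the opening and the grip force at its end, in the units of the state.
- state(): the state, without advancing time (a new reading comes with each control period).
- capture(name): name is "scene" or "side" or "wrist"; returns a dict with "img" (384x512x3 uint8, red, green, blue), "vfov" (degrees; the focal length in pixels is half the picture's height over the tangent of half this angle, whatever the lens; pixels are square), "cx", "cy" (the principal point, pixels), "rvec" (rotation vector, rad) and "tvec" (3), from world to camera coordinates, as OpenCV has them. Camera axes: x right, y down, z forward; pixel columns grow to the right and rows downward; lengths in m; the calibration is good to about 2 mm. The wrist camera is an equidistant fisheye: a pixel r from the principal point sees the ray r / f radians off the axis. A picture is of the moment at which its call begins. There is no depth.
- close_job(): hands the job in; it is judged then, once.
Trained networks look in a picture, given as the dict that the camera call returned (one of the last four; its "shot" number tells which), for a name from the list of things; names that differ only in an ending like _2 or _b are one class to them, and where a whole thing is asked for, a point or a joint stands for the part that bears it (a point fixed in the world has none). Each returns a list of dicts, best first, with "conf" (0 to 1); they miss things now and then, are a little off and sometimes report something else, mostly with a low value. They report only what shows in the picture. A call takes as long as a camera call. They do not tell look-alikes from the thing itself.
- search_frame(picture, label): "at" ([column, row] in pixels, amid what is visible of it).
The state is a dict: "time_s": time; "joint_positions": joint angles; "qvel": joint speeds; "joint_torque": joint torques, N m; "ee_pos": TCP position; "eef_rot": TCP orientation; "wrist_force": force on the tool from outside, world axes, zero at the start; "torque": the same for the moment, N m; "opening": opening from 0.0 (shut) to 1.0 (fully open); "gripper_force": force on a finger pad.
Only numpy, scipy, OpenCV 4.12 (cv2) and the standard library are available. Lean on these libraries where they do the work, as an engineer would, in place of code of your own. Each camera call takes 0.05 s, during which the arm holds its last target. There are 200 camera calls.

## Working session

There is one attempt and no reset: what is moved stays moved. The work goes in short steps, Python scripts to look and compute and a tool call to move; the robot and the scene stay as the last step left them, time stands still between calls to the robot, and variables do not carry over. Pictures are saved under pics/ and viewed, at most 10 in all, crops included, and the job is handed in when it is done.

Besides the shell and the picture viewer there is one more tool, called after "Request:" by a JSON object that holds its "op" and its "data", one argument or row to a line. move_arm: Moves the arm, as the interface text tells. Its arguments: {"type":"object","properties":{"deltas":{"type":"array"},"squeeze":{"type":"number"}},"required":["deltas"]}

```bash
mkdir -p pics
cat > h.py <<'E'
import numpy as np, cv2
from workcell import *
from scipy.spatial.transform import Rotation as R
def save(c,n): cv2.imwrite('pics/'+n+'.png',c['img'][:,:,::-1])
def ray(c,uv):
    f=192/np.tan(np.radians(c['vfov'])/2); Rm=cv2.Rodrigues(np.array(c['rvec'],float))[0]; t=np.array(c['tvec'],float)
    d=np.array([(uv[0]-c['cx'])/f,(uv[1]-c['cy'])/f])
    if c.get('fish'):
        r=np.linalg.norm(d); v=np.r_[d/r*np.sin(r),np.cos(r)] if r>0 else np.array([0,0,1.])
    else: v=np.r_[d,1]
    return -Rm.T@t, Rm.T@v
def at_z(c,uv,z):
    o,d=ray(c,uv); return o+d*(z-o[2])/d[2]
def proj(c,P):
    f=192/np.tan(np.radians(c['vfov'])/2); Rm=cv2.Rodrigues(np.array(c['rvec'],float))[0]
    p=Rm@np.array(P,float)+np.array(c['tvec'],float)
    if c.get('fish'):
        rr=np.hypot(p[0],p[1]); th=np.arctan2(rr,p[2]); q=p[:2]/rr*th
    else: q=p[:2]/p[2]
    return q*f+[c['cx'],c['cy']]
def cap(n):
    c=capture(n); c['fish']=(n=='wrist'); return c
E
python3 - <<'E'
from h import *
ims=[]
for n in ['scene','side','wrist']:
    c=cap(n); save(c,n+'0'); ims.append(c['img'])
    print(n,c['vfov'],c['cx'],c['cy'],ray(c,(256,192)))
    for l,z in [('cupboard',.042),('cutout',.051),('blue_cupboard',.05),('jug',.03)]:
        for d in search_frame(c,l)[:5]: print(l,d['conf'],np.round(d['at']),at_z(c,d['at'],z).round(3))
print(state())
E
```

```text
scene 47.01967359793635 258.1649062765031 193.47845543989465 (array([1.05415891, 0.46117578, 0.87337608]), array([-0.50485203, -0.29396332, -0.81163124]))
cupboard 0.93 [357. 286.] [0.636 0.453 0.042]
cupboard 0.89 [282. 271.] [0.683 0.307 0.042]
cupboard 0.74 [264. 212.] [0.574 0.204 0.042]
cutout 0.71 [151. 153.] [ 0.571 -0.118  0.051]
blue_cupboard 0.94 [299. 166.] [0.424 0.214 0.05 ]
blue_cupboard 0.24 [150. 152.] [ 0.569 -0.123  0.05 ]
jug 0.68 [353. 214.] [0.471 0.378 0.03 ]
side 47.98803677769936 247.73030066752412 192.87755283951563 (array([0.40427964, 0.96102923, 0.6299359 ]), array([ 0.14205506, -0.81573107, -0.56104799]))
cupboard 0.84 [241. 211.] [0.574 0.189 0.042]
cupboard 0.76 [173. 296.] [0.645 0.46  0.042]
cupboard 0.57 [179. 235.] [0.687 0.294 0.042]
cutout 0.89 [273. 153.] [ 0.537 -0.079  0.051]
cutout 0.2 [273. 281.] [0.472 0.402 0.051]
cutout 0.19 [308. 221.] [0.42  0.21  0.051]
blue_cupboard 0.58 [310. 219.] [0.417 0.203 0.05 ]
jug 0.75 [272. 280.] [0.475 0.378 0.03 ]
jug 0.75 [308. 220.] [0.421 0.182 0.03 ]
wrist 65.70646984690485 256.1546519292813 190.52622644145512 (array([ 0.24557317, -0.49722842,  0.38568536]), array([-0.22679957, -0.07789437, -0.97082152]))
{'time_s': 0.75, 'joint_positions': array([-1.33810676e+00,  8.71347775e-02,  1.37064326e+00,  4.17393708e-06,
        1.68359940e+00, -1.03126881e-01]), 'qvel': array([ 0.00021079,  0.00062028,  0.00062067,  0.00105276, -0.00079194,
        0.00199361]), 'joint_torque': array([ 6.71447906e-04, -3.39950824e+01, -3.02555609e+01,  7.15508871e-02,
        2.33032362e-02,  6.74005960e-06]), 'ee_pos': array([ 0.18123751, -0.51931538,  0.23057039]), 'eef_rot': array([1.07248527e-04, 9.85936457e-01, 1.67120588e-01, 9.03547712e-06]), 'wrist_force': array([-1.17802859,  0.54759328,  0.49810363]), 'torque': array([0.07831734, 0.04333447, 0.00386143]), 'gripper_force': 0.0, 'opening': 0.9991617910094496}
```

View pics/scene0.png

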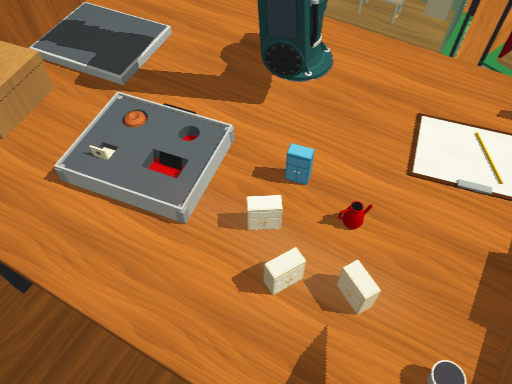

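View pics/side0.png

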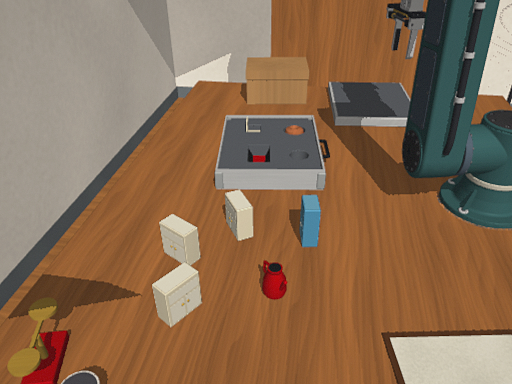

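The scene view shows three cream cupboards; the lowest in y is at (264,212), about (0.574,0.20). The cutout is at (167,163), with blue at (299,166) and the jug at (353,214). I'm moving to get an overhead view.

Request:
{"op": "move_arm", "data": {
  "deltas": [
    [94,[445,-459,-150],[0,0,0]],
    [94,[445,-459,-150],[0,0,0]],
    [94,[445,-459,-150],[0,0,0]],
    [94,[445,-459,-150],[0,0,0]],
    [94,[445,-459,-150],[0,0,0]],
    [94,[445,-459,-150],[0,0,0]],
    [94,[445,-459,-150],[0,0,0]],
    [94,[445,-459,-150],[0,0,0]]
  ],
  "squeeze": 25
}}

```text
time_s: 1.55
ee_pos: [0.3453, -0.1641, 0.3227]
eef_rot: [0.001, 0.986, 0.167, 0.001]
wrist_force: [1.0, 0.2, 0.3]
opening: 0.997
gripper_force: 0.0
```

Request:
{"op": "move_arm", "data": {
  "deltas": [
    [94,[173,-177,-55],[0,0,0]],
    [94,[173,-177,-55],[0,0,0]],
    [94,[173,-177,-55],[0,0,0]],
    [94,[173,-177,-55],[0,0,0]],
    [94,[173,-177,-55],[0,0,0]],
    [94,[173,-177,-55],[0,0,0]],
    [94,[173,-177,-55],[0,0,0]],
    [94,[173,-177,-55],[0,0,0]]
  ]
}}

```text
time_s: 2.35
ee_pos: [0.4497, 0.0573, 0.3766]
eef_rot: [0.0, 0.986, 0.167, -0.0]
wrist_force: [0.3, 0.4, 0.4]
opening: 1.003
gripper_force: 0.0
```

Run:
```python
from h import *
c=cap('wrist'); save(c,'wrist1'); np.save('w1.npy',c,allow_pickle=True)
print(ray(c,(256,192)))
for l,z in [('cupboard',.042),('cutout',.051),('blue_cupboard',.05),('jug',.03)]:
    for d in search_frame(c,l)[:5]: print(l,d['conf'],np.round(d['at']),at_z(c,d['at'],z).round(3))
s=state();print(s['ee_pos'],s['eef_rot'],s['time_s'])
cv2.imwrite('pics/wrist1b.png',cv2.resize(c['img'],(768,576),interpolation=cv2.INTER_CUBIC)[:,:,::-1])
```

```text
(array([0.51414422, 0.07938751, 0.53173435]), array([-0.22750443, -0.07832746, -0.97062173]))
cupboard 0.93 [163.   5.] [0.66  0.301 0.042]
cupboard 0.69 [193.  61.] [0.575 0.211 0.042]
cupboard 0.62 [93. 13.] [0.622 0.437 0.042]
cutout 0.9 [368. 139.] [ 0.551 -0.107  0.051]
cutout 0.41 [194.  61.] [0.575 0.207 0.051]
blue_cupboard 0.69 [162. 152.] [0.415 0.212 0.05 ]
jug 0.91 [98. 95.] [0.474 0.373 0.03 ]
[0.44970174 0.05693998 0.3768583 ] [1.18462951e-04 9.86139061e-01 1.65920864e-01 6.62082661e-05] 2.6
```

View pics/wrist1b.png

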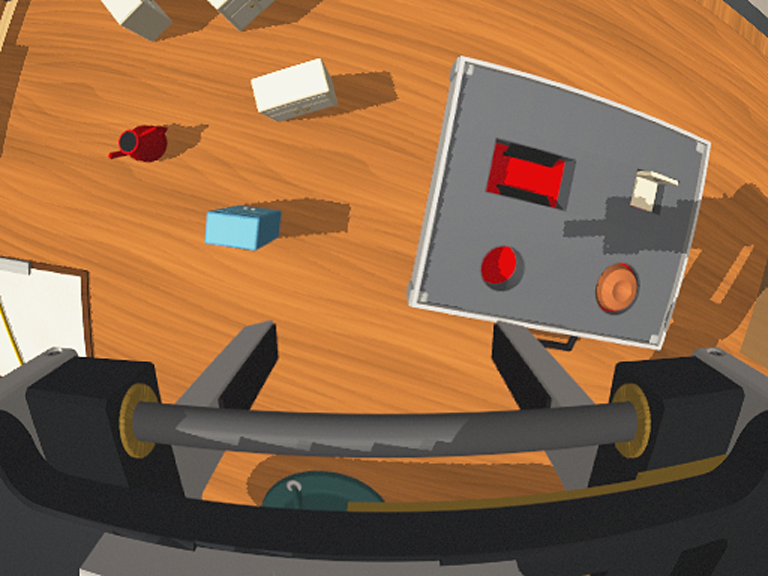

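The wrist view shows the target cupboard's top at about (193,57), the cutout at about (354,116), blue at (162,152) and the jug at (98,95), all in 512-px units. I'll fit rectangles to the cupboard top and the cutout mouth.

Run:
```python
from h import *
c=np.load('w1.npy',allow_pickle=True).item()
def rect(mask,x0,y0,x1,y1,z,nm):
    m=np.zeros(mask.shape,np.uint8); m[y0:y1,x0:x1]=mask[y0:y1,x0:x1]
    n,l,s,_=cv2.connectedComponentsWithStats(m); k=1+s[1:,4].argmax()
    ct=max(cv2.findContours((l==k).astype(np.uint8),cv2.RETR_EXTERNAL,cv2.CHAIN_APPROX_NONE)[0],key=len)[:,0]
    P=np.array([at_z(c,p,z)[:2] for p in ct]).astype(np.float32)*1000
    r=cv2.minAreaRect(P); print(nm,r,s[k])
I=c['img'].astype(int)
print(I[56,190:196:5],I[68,200:215:5],I[116,340])
for t in (190,210,225): rect((I.min(2)>t*0.9).astype(np.uint8),160,30,230,85,.084,'cup%d'%t)
g=(abs(I-[100,100,103]).max(2)>0)
print(I[140,340],I[95,360])
hole=((I[:,:,0]-I[:,:,2]>50)|(I.max(2)<75)).astype(np.uint8)
rect(hole,315,85,395,148,.051,'hole')
G=I[140,340]
rect((abs(I-G).max(2)>14).astype(np.uint8),318,85,395,146,.051,'hole2')
Z=np.hstack([cv2.resize(c['img'][80:150,310:400],(450,350),interpolation=cv2.INTER_CUBIC),cv2.resize(c['img'][30:100,160:230],(350,350),interpolation=cv2.INTER_CUBIC)])
cv2.imwrite('pics/z.png',Z[:,:,::-1])
```

```text
[[246 245 236]
 [246 245 236]] [[127 121 107]
 [120 112  98]
 [149 141 122]] [224  10  10]
cup190 ((577.1908569335938, 204.19895935058594), (36.552547454833984, 74.74381256103516), 33.487518310546875) [ 168   39   51   36 1082]
cup210 ((577.292236328125, 204.34800720214844), (35.95426559448242, 74.61222839355469), 33.2595329284668) [ 168   39   51   35 1064]
cup225 ((577.5165405273438, 204.20938110351562), (35.722991943359375, 73.76973724365234), 33.26968765258789) [ 168   39   51   35 1047]
[126 125 127] [125 124 127]
hole ((576.7230224609375, -68.64532470703125), (59.94307327270508, 92.4359130859375), 8.275083541870117) [ 324   92   58   48 1714]
hole2 ((577.1630859375, -70.95816802978516), (62.07923889160156, 99.74978637695312), 8.61229419708252) [ 323   92   61   49 2049]
```

View pics/z.png

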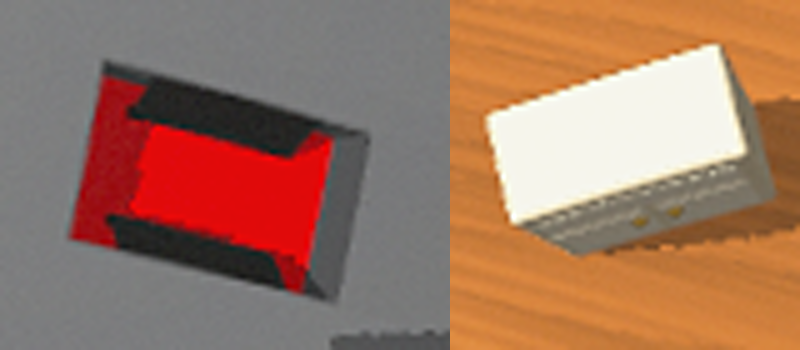

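Request:
{"op": "move_arm", "data": {
  "deltas": [
    [94,[168,-97,100],[0,0,-8]],
    [94,[168,-97,100],[0,0,-16]],
    [94,[168,-97,100],[0,0,-24]],
    [94,[168,-97,100],[0,0,-32]],
    [94,[168,-97,100],[0,0,-40]],
    [94,[168,-97,100],[0,0,-48]],
    [94,[168,-97,100],[0,0,-56]],
    [94,[168,-97,100],[0,0,-64]]
  ]
}}

```text
time_s: 3.4
ee_pos: [0.5769, 0.2043, 0.2763]
eef_rot: [-0.0, 0.746, 0.666, -0.0]
wrist_force: [0.7, 0.4, 1.0]
opening: 1.0
gripper_force: 0.0
```

Request:
{"op": "move_arm", "data": {
  "deltas": [
    [94,[0,0,0],[0,0,-8]],
    [94,[0,0,0],[0,0,-16]],
    [94,[0,0,0],[0,0,-24]],
    [94,[0,0,0],[0,0,-32]],
    [94,[0,0,0],[0,0,-40]],
    [94,[0,0,0],[0,0,-40]]
  ]
}}

```text
time_s: 4.0
ee_pos: [0.5768, 0.2041, 0.2768]
eef_rot: [-0.0, 0.476, 0.879, -0.0]
wrist_force: [-0.3, -0.8, -0.2]
opening: 1.004
gripper_force: 0.0
```

```bash
cat >> h.py <<'E'
def tool(target,yawy):
    """shift (mm) and turn (deg) in tool axes from the present pose to target with tool y axis at yawy deg"""
    s=state(); q=s['eef_rot']; Rm=R.from_quat(np.r_[q[1:],q[0]]).as_matrix()
    y=np.array([np.cos(np.radians(yawy)),np.sin(np.radians(yawy)),0]); z=np.array([0,0,-1.]); 
    T=np.c_[np.cross(y,z),y,z]
    print('shift',(Rm.T@(np.array(target)-s['ee_pos'])*1000).round(1),'turn',np.degrees(R.from_matrix(Rm.T@T).as_rotvec()).round(1),'ee',s['ee_pos'].round(4),s['time_s'])
def rect(c,mask,x0,y0,x1,y1,z):
    m=np.zeros(mask.shape,np.uint8); m[y0:y1,x0:x1]=mask[y0:y1,x0:x1]
    n,l,s,_=cv2.connectedComponentsWithStats(m); k=1+s[1:,4].argmax()
    ct=max(cv2.findContours((l==k).astype(np.uint8),cv2.RETR_EXTERNAL,cv2.CHAIN_APPROX_NONE)[0],key=len)[:,0]
    return cv2.minAreaRect(np.array([at_z(c,p,z)[:2] for p in ct]).astype(np.float32)*1000),s[k]
E
python3 - <<'E'
from h import *
c=cap('wrist'); cv2.imwrite('pics/wrist2.png',c['img'][:,:,::-1])
I=c['img'].astype(int); u=proj(c,(.577,.204,.084)); print(u)
x,y=u.astype(int)
print(rect(c,(I.min(2)>190).astype(np.uint8),max(x-100,0),max(y-75,0),x+100,y+75,.084))
tool((.5773,.2043,.074),33.3)
E
```

```text
[256.04850274 177.17097223]
(((576.604736328125, 204.6071014404297), (35.284305572509766, 73.12840270996094), 33.15484619140625), array([ 241,  146,   31,   61, 1770], dtype=int32))
shift [-2.000e-01  5.000e-01  2.028e+02] turn [-0.   0.  -0.3] ee [0.5768 0.2043 0.2768] 4.05
```

View pics/wrist2.png

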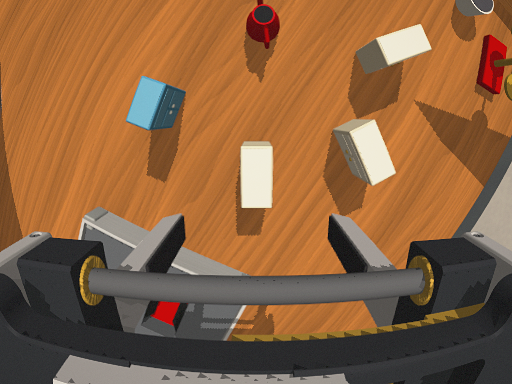

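The target, at (256,175), is centred between the open fingers with clear space on both sides. I'll descend and grip.

Request:
{"op": "move_arm", "data": {
  "deltas": [
    [94,[0,0,45],[0,0,0]],
    [94,[0,0,90],[0,0,0]],
    [94,[0,0,130],[0,0,0]],
    [94,[0,0,165],[0,0,0]],
    [94,[0,0,190],[0,0,0]],
    [94,[0,0,203],[0,0,0]],
    [94,[0,0,203],[0,0,0]],
    [94,[0,0,203],[0,0,0]]
  ]
}}

```text
time_s: 4.85
ee_pos: [0.5776, 0.2051, 0.0752]
eef_rot: [0.001, 0.476, 0.88, 0.001]
wrist_force: [0.3, -1.0, 0.1]
opening: 1.0
gripper_force: 0.0
```

Request:
{"op": "move_arm", "data": {
  "deltas": [
    [50,[0,0,0],[0,0,0]],
    [25,[0,0,0],[0,0,0]],
    [25,[0,0,0],[0,0,0]],
    [25,[0,0,0],[0,0,0]],
    [25,[0,0,0],[0,0,0]],
    [25,[0,0,0],[0,0,0]],
    [25,[0,0,0],[0,0,0]],
    [25,[0,0,0],[0,0,0]]
  ],
  "squeeze": 45
}}

```text
time_s: 5.65
ee_pos: [0.5766, 0.205, 0.0737]
eef_rot: [-0.0, 0.475, 0.88, -0.0]
wrist_force: [0.3, -0.6, 0.9]
opening: 0.402
gripper_force: 45.0
```

Request:
{"op": "move_arm", "data": {
  "deltas": [
    [25,[0,0,-30],[0,0,0]],
    [25,[0,0,-75],[0,0,0]],
    [25,[0,0,-110],[0,0,0]],
    [25,[-33,-22,-110],[0,0,6]],
    [25,[-66,-44,-110],[0,0,12]],
    [25,[-99,-65,-110],[0,0,18]],
    [25,[-132,-87,-110],[0,0,24]],
    [25,[-165,-109,-110],[0,0,24.7]]
  ]
}}

```text
time_s: 6.45
ee_pos: [0.5756, 0.0059, 0.1835]
eef_rot: [-0.0, 0.653, 0.757, -0.0]
wrist_force: [0.7, 0.1, -0.7]
opening: 0.404
gripper_force: 45.0
```

Run:
```python
from h import *
tool((.577,-.071,.184),8.6); print(state()['opening'])
c=cap('wrist'); cv2.imwrite('pics/wrist3.png',c['img'][:,:,::-1])
I=c['img'].astype(int); 
x,y=proj(c,(.577,-.071,.051)).astype(int);print(x,y)
```

```text
shift [-76.3  -9.9  -0.5] turn [-0.  -0.  -0.2] ee [0.5756 0.0059 0.1835] 6.45
0.4040512870956612
246 257
```

View pics/wrist3.png

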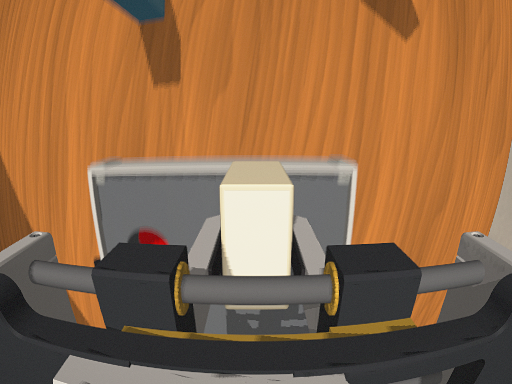

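The cupboard is held straight and the case edges are parallel to it. Moving over the cutout and starting to descend.

Request:
{"op": "move_arm", "data": {
  "deltas": [
    [25,[-38,-5,0],[0,0,0]],
    [25,[-76,-10,0],[0,0,0]],
    [25,[-76,-10,0],[0,0,0]],
    [25,[-76,-10,0],[0,0,0]],
    [25,[-76,-10,20],[0,0,0]],
    [25,[-76,-10,40],[0,0,0]],
    [25,[-76,-10,50],[0,0,0]],
    [25,[-76,-10,50],[0,0,0]]
  ]
}}

```text
time_s: 7.3
ee_pos: [0.5762, -0.0678, 0.1317]
eef_rot: [-0.002, 0.652, 0.758, -0.001]
wrist_force: [0.1, 0.9, -0.7]
opening: 0.404
gripper_force: 45.0
```

Run:
```python
from h import *
tool((.577,-.071,.089),8.6)
a,b=cap('scene'),cap('side')
f=lambda c,w,h:cv2.resize(c['img'][h:h+120,w:w+120],(390,390),interpolation=cv2.INTER_CUBIC)
cv2.imwrite('pics/m.png',np.hstack([f(a,105,85),f(b,210,75)])[:,:,::-1])
```

```text
shift [-3.4  0.5 42.7] turn [-0.2 -0.1  0. ] ee [ 0.5762 -0.0678  0.1317] 7.3
```

View pics/m.png

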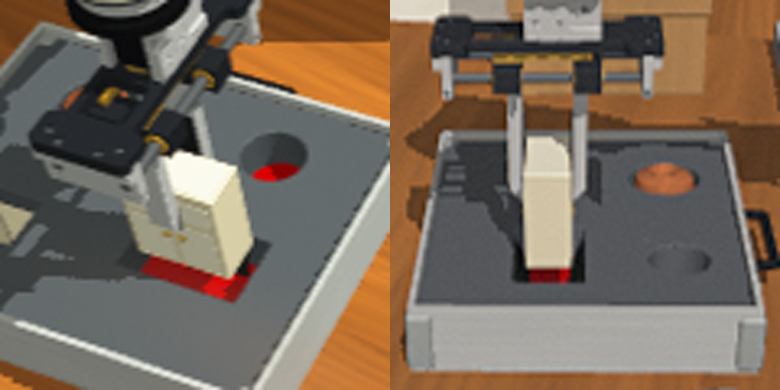

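The cupboard sits over the cutout, centred in both views. Pressing down.

Request:
{"op": "move_arm", "data": {
  "deltas": [
    [25,[-1,0,8],[0,0,0]],
    [25,[-1,0,14],[0,0,0]],
    [25,[-1,0,19],[0,0,0]],
    [25,[-1,0,24],[0,0,0]],
    [25,[-1,0,28],[0,0,0]],
    [25,[-1,0,32],[0,0,0]],
    [25,[-1,0,35],[0,0,0]],
    [25,[-1,0,35],[0,0,0]]
  ]
}}

```text
time_s: 8.2
ee_pos: [0.5779, -0.0705, 0.1002]
eef_rot: [0.001, 0.653, 0.758, 0.0]
wrist_force: [-2.8, 1.3, 4.6]
opening: 0.403
gripper_force: 45.0
```

Request:
{"op": "move_arm", "data": {
  "deltas": [
    [25,[0,0,3],[0,0,0]],
    [25,[0,0,6],[0,0,0]],
    [25,[0,0,9],[0,0,0]],
    [25,[0,0,11],[0,0,0]],
    [25,[0,0,11],[0,0,0]],
    [25,[0,0,11],[0,0,0]]
  ]
}}

```text
time_s: 8.8
ee_pos: [0.5777, -0.0705, 0.0886]
eef_rot: [0.0, 0.653, 0.758, 0.0]
wrist_force: [-1.3, -0.2, 6.1]
opening: 0.403
gripper_force: 45.0
```

Request:
{"op": "move_arm", "data": {
  "deltas": [
    [25,[0,0,1],[0,0,0]],
    [25,[0,0,2],[0,0,0]],
    [25,[0,0,2],[0,0,0]],
    [25,[0,0,2],[0,0,0]]
  ]
}}

```text
time_s: 9.2
ee_pos: [0.5777, -0.0705, 0.0886]
eef_rot: [0.001, 0.652, 0.758, 0.0]
wrist_force: [-5.9, 0.4, 13.0]
opening: 0.398
gripper_force: 45.0
```

The floor is felt: the force rose with no movement. Releasing and backing off.

Request:
{"op": "move_arm", "data": {
  "deltas": [
    [60,[0,0,0],[0,0,0]],
    [80,[0,0,0],[0,0,0]],
    [80,[0,0,0],[0,0,0]],
    [80,[0,0,0],[0,0,0]],
    [80,[0,0,-20],[0,0,0]],
    [80,[0,0,-60],[0,0,0]],
    [80,[0,0,-100],[0,0,0]],
    [80,[0,0,-140],[0,0,0]]
  ]
}}

```text
time_s: 10.0
ee_pos: [0.5772, -0.0702, 0.2265]
eef_rot: [-0.001, 0.652, 0.758, -0.0]
wrist_force: [0.7, -0.4, 0.5]
opening: 0.85
gripper_force: 0.0
```

Request:
{"op": "move_arm", "data": {
  "deltas": [
    [80,[-40,0,-30],[0,0,0]],
    [80,[-80,0,-60],[0,0,0]],
    [80,[-120,0,-60],[0,0,0]],
    [80,[-120,0,-60],[0,0,0]],
    [80,[-120,0,-60],[0,0,0]]
  ]
}}

```text
time_s: 10.5
ee_pos: [0.5952, -0.1896, 0.2845]
eef_rot: [-0.001, 0.653, 0.757, -0.0]
wrist_force: [-1.3, -0.3, 0.6]
opening: 0.853
gripper_force: 0.0
```

Run:
```python
from h import *
c=cap('wrist'); I=c['img'].astype(int); x,y=proj(c,(.577,-.071,.099)).astype(int); print(x,y)
for z in (.099,.105): print(rect(c,(I.min(2)>190).astype(np.uint8),max(x-60,0),max(y-60,0),x+60,y+60,z))
a,b=cap('scene'),cap('side')
f=lambda c,w,h:cv2.resize(c['img'][h:h+120,w:w+120],(390,390),interpolation=cv2.INTER_CUBIC)
cv2.imwrite('pics/n.png',np.hstack([f(a,105,85),f(b,210,75)])[:,:,::-1])
```

```text
255 75
(((577.3900146484375, -71.41426849365234), (36.416229248046875, 73.11785125732422), 8.452489852905273), array([ 240,   45,   33,   63, 2041], dtype=int32))
(((577.5315551757812, -72.31813049316406), (35.775146484375, 71.8307876586914), 8.452497482299805), array([ 240,   45,   33,   63, 2041], dtype=int32))
```

View pics/n.png

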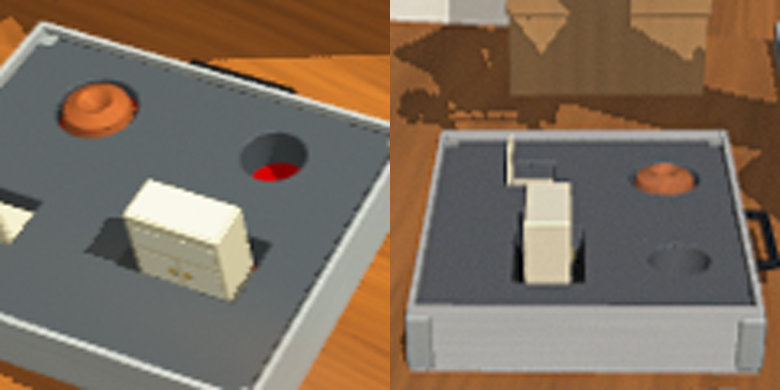

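The cupboard stands upright and centred, sunk to the floor (at (190,240) in the left crop), with the gripper clear. Handing in.

```bash
python3 -c "from workcell import *; print(close_job())"
```

```text
the job is handed in; nothing more can be done
None
```

The cream cupboard is pressed down to the floor of the cutout, upright and released, and the arm never went near the blue cupboard or the jug; the job is handed in, but no verdict came back.

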